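Set the sprung stop of a model-boat stand

ROBOT

A 7-joint arm with a two-finger parallel gripper is mounted at the origin on the work surface. World frame = base frame: x ahead of the robot, y to its left, z up, the work surface at z = 0. Lengths are in m, angles in rad, forces in N, time in s.
With the tool pointing down it reaches from about 0.4 to 0.85 m from the base axis. Payload 10.4 kg.
Tool frame: the origin (TCP) lies at the very end of the fingers, on their centre line; the grasp point (between the pads) lies 19 mm behind it; z points along the fingers, y is the direction in which the jaws open and shut (so a half turn about z gives the same grasp; the last joint's range is limited). The gripper opens to 85 mm and grips with 20 to 120 N. Pads are 22 mm wide; open, the fingers measure 114 mm over their backs; the gripper's body (76 mm by 85 mm) begins 54 mm behind the grasp point. The pads swing forward as they close: fully open they stand 13 mm farther back than shut.
Start: joints at [-1.287, 0.332, -0.065, 1.46, 0.022, 1.35, -0.088], TCP at [0.189, 0.596, 0.231] pointing down, gripper open.
Joint ranges: [-2.6, 2.6], [-0.5, 2.12], [-1.47, 1.34], [0.16, 2.42], [-1.27, 4.41], [0.06, 2.06], [-2.6, 2.6]. Speed limits (rad/s): [2.22, 2.22, 2.79, 2.79, 3.14, 3.14, 3.14].

INTERFACE

Orientations are given as a unit quaternion [x, y, z, w].
In Python, from workcell import get_obs, camera, camera_info, hand_in gives the robot as it stands.
- The arm moves only by the tool move_arm, never from a script. Its argument "moves" is a list of rows, each a list of 3 entries, a list of its own where there are three numbers: the shift along the tool's x, y, z in units of 25 mm (1.0 is 25 mm), then the turn, a rotation vector about the tool's x, y, z in degrees, then the opening, from 0 (shut) to 1 (fully open). A call has 1 to 5 rows; each row shifts and turns the commanded pose from where the row before left it, along the tool's axes as they then stand; what a row does not reach is not made up. A row lasts 1/8 s, in which the tool goes at most 62.5 mm and 10.7 degrees, less where a joint would pass 70% of its speed; a pose out of reach is approached as far as the arm can. A call is refused whole if a number of a shift passes 1 or a number of a turn 10.7, either way. A call with a gripper value outside its range is refused whole. The fingers move at their own pace and stop on an object; "squeeze" is the grip in N (left out, the last holds). Time passes only in rows, so rows that do not move let the fingers close. It gives the time, the measured TCP pose, the force and the opening at its end, in the units of the state.
- get_obs(): the state, without advancing time (a new reading comes with each control period).
- camera(name): name is "scene" or "side" or "wrist"; returns the picture (480x640x3 uint8, red, green, blue); there is no depth.
- camera_info(name): a dict with "fx", "fy", "cx", "cy" (pixels), "origin" and "rotation" of the camera in the world. Camera axes: x right, y down, z forward; pixel columns grow to the right and rows downward; lengths in m; the calibration is good to about 2 mm. A picture is of the moment at which its call begins: read the wrist's pose just before it. camera_info takes no time and is no camera call; for the wrist camera it gives the pose at the moment of the call.
- hand_in(): hands the job in, once; it reports no verdict.
The state is a dict: "clock": time; "joint_pos": joint angles; "joint_velocities": joint speeds; "tau": joint torques, N m; "position": TCP position; "ee_rot": TCP orientation; "ft_force": force on the tool from outside, world axes, zero at the start; "torque": the same for the moment, N m; "grip_width": opening from 0.0 (shut) to 1.0 (fully open).
Only numpy, scipy, OpenCV 4.12 (cv2) and the standard library are available. Lean on these libraries where they do the work, as an engineer would, in place of code of your own. Each camera call takes 0.05 s, during which the arm holds its last target. There are 200 camera calls.

TASK

Two model-boat stands each have a spring-loaded stop block; on one it is already latched at its middle position, on the other it is still fully back. On that other stand, push the bare back of the block forward with the fingertips as far as it will go, then let go and draw clear so that it springs back and is caught at the middle by its stop pin. Only push: do not pinch or pull the block, do not touch its rubber front or lift the pin, and leave the stand that is already set and everything else on the table alone.

Things in the scene. Friction and masses are not known exactly. Their poses are not given: they have to be found in the camera images.
- stand_a: The stand to be set: fixed wooden plank 360 x 120 x 18 mm, at the left or right. Origin: centre of its underside on the table; +x runs along it in the push direction (away from the robot, turned up to 22 degrees), z up. A steel bridge (top 51 mm high) at x = +30 mm carries the pin; a V cradle 80 mm high stands at x = +150 mm. Behind the stop block (x = -180 to -95 mm) the plank is bare.
- block_a (a point): Centre of the bare wooden back face of stand_a's stop block, the face to push; moves with the slide. The block is 56 mm wide (y), 30 mm thick (x) and reaches from 23 to 75 mm above the table; this point is 50 mm above the table and at slide 0 lies at x = -95 mm, y = 0 of stand_a. Axes as the stand's. The front of the block has a rubber facing 6 mm thick.
- slide_a (a joint): Travel of stand_a's stop block along the stand's +x, in m: 0 fully back (start, held by its spring), 0.040 caught by the pin at the middle, 0.065 hard against the forward end. The spring pushes back with about 3 N at 0, 7.5 N at 0.040, 10 N at 0.065. Let go from beyond 0.040 it springs back in under 1 s and stops on the pin.
- pin_a (a joint): Height of stand_a's sprung stop pin, in m: about 0.008 while it rides on the slide's steel bar (slide below 0.040), 0 when it has dropped behind the bar by itself (slide 0.040 or more). It is never lifted by hand.
- pinhead_a (a point): Top centre of stand_a's stop pin: brass head 22 mm across, 12 mm high, at x = +30 mm, y = 0 of the stand, 69 mm above the table when dropped, 77 mm when it rides up.
- stand_b: The other stand, identical in build, whose stop block is already latched at the middle; to be left alone. Origin and axes as for stand_a.
- block_b (a point): Centre of the back face of stand_b's stop block (as block_a); at the middle position it lies at x = -55 mm, y = 0 of stand_b, 50 mm above the table.
- slide_b (a joint): As slide_a, for stand_b; starts and stays at about 0.040.
- pin_b (a joint): As pin_a, for stand_b; starts and stays dropped at about 0.
- screwdriver: Screwdriver 190 mm long lying between the stands; origin at mid-length on its underside. Loose; to be left alone.
- oil: Small oil bottle, 38 mm across, 85 mm tall, standing between the stands; origin under its centre. Loose; to be left alone.
- propeller_nut: Brass cone nut, 32 mm across, 30 mm tall, between the stands; origin under its centre. Loose; to be left alone.
- tin: Low round tin, 68 mm across, 50 mm tall, at the right; origin under its centre. Loose; to be left alone.
- mug: White mug, 76 mm across, 90 mm tall, at the right; origin under its centre. Loose; to be left alone.
- sander: Cork sanding block 100 x 60 x 35 mm, at the left; origin under its centre. Loose; to be left alone.
- transmitter: White radio transmitter lying flat, 150 x 170 x 36 mm with two short sticks, at the left; origin under its centre. Loose; to be left alone.

How it is judged:
On the way, in this order (a step that is already met when the one before it is completed fails the run):
1. the block of the unset stand is pushed fully forward (within 5 mm of the end) (value of joint slide_a above 0.06 m), for 0.05 s.
2. released, the block is caught by the dropped pin at the middle (value of joint slide_a between 0.037 and 0.0425 m and value of joint pin_a below 0.0015 m and contact force between the fingers and slide_a below 0.3 N), for 0.2 s.
At the end, for the whole second after the job is handed in: Both stop blocks rest latched at the middle (slide 0.037 to 0.0425 m, pin dropped to within 1.5 mm), still and untouched (value of joint slide_a between 0.037 and 0.0425 m and value of joint each of pin_a, pin_b below 0.0015 m and velocity of joint slide_a between -0.005 and 0.005 m/s and value of joint slide_b between 0.037 and 0.0425 m).
It fails at once if the stand that is already set is disturbed (its slide shifts by more than about 4 mm or its pin rises) (value of joint slide_b below 0.036 m or value of joint slide_b above 0.0445 m or value of joint pin_b above 0.003 m).
It fails at once if a stop pin is lifted by hand (value of joint pin_a above 0.0105 m).
It fails at once if the block is pinched or pulled: its rubber front is touched (contact force between the fingers and slide_a_c3 above 1 N).
It fails at once if a bystander is moved by more than 15 mm, lifted or knocked over (distance of any of screwdriver, oil, propeller_nut, tin, mug, sander, transmitter from where it was at the start of the episode above 0.015 m).
It also fails if it takes over 38 s, if anything falls off the work surface, if the arm or the gripper's body presses on something with over 40 N, if the wrist force passes 120 N, or if a joint passes its speed limit or range.

## Working session

There is one attempt and no reset: what is moved stays moved. The work goes in short steps, Python scripts to look and compute and a tool call to move; the robot and the scene stay as the last step left them, time stands still between calls to the robot, and variables do not carry over. Pictures are saved under pics/ and viewed, about 8 in all and at most 12, crops included, and the job is handed in when it is done.

Besides the shell and the picture viewer there is one more tool, called after "Emit:" as name(argument=value, ...), one argument or row to a line, values as JSON. move_arm: Moves the arm, as the interface text tells. Its arguments: {"type":"object","properties":{"moves":{"type":"array","items":{"type":"array"}},"squeeze":{"type":"number"}},"required":["moves"]}

```bash
mkdir -p pics; python3 - <<'E'
from workcell import *
import cv2
o=get_obs();print({k:o[k] for k in('clock','position','ee_rot','ft_force','grip_width')})
for n in('scene','side'):
    cv2.imwrite(f'pics/{n}0.png',camera(n)[:,:,::-1]);print(n,camera_info(n))
E
```

```text
{'clock': 0.0, 'position': array([0.18867243, 0.59542932, 0.23049139]), 'ee_rot': array([ 1.52799172e-01,  9.88256982e-01, -7.39517151e-04, -6.02316382e-05]), 'ft_force': array([ 0.58514086, -0.09983944,  0.24141003]), 'grip_width': 0.999200789246108}
scene {'fx': 499.18599922628187, 'fy': 499.18599922628187, 'cx': 315.8787706907145, 'cy': 242.35751201059355, 'origin': array([ 1.15786233, -0.62018969,  0.84973002]), 'rotation': array([ 0.84649822,  0.35057303, -0.15047365, -0.37134484])}
side {'fx': 603.1628676981193, 'fy': 603.1628676981193, 'cx': 317.66265355836896, 'cy': 245.2674658600434, 'origin': array([ 0.13044233, -1.29330179,  0.81904672]), 'rotation': array([ 0.85197461, -0.13468254,  0.08633046, -0.49854481])}
```

View pics/scene0.png

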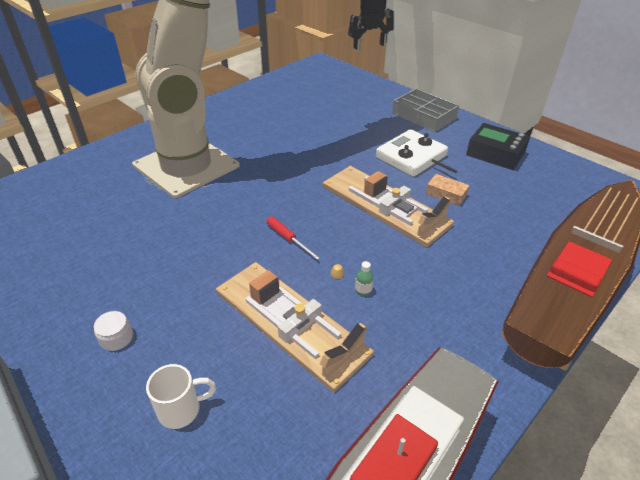

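View pics/side0.png

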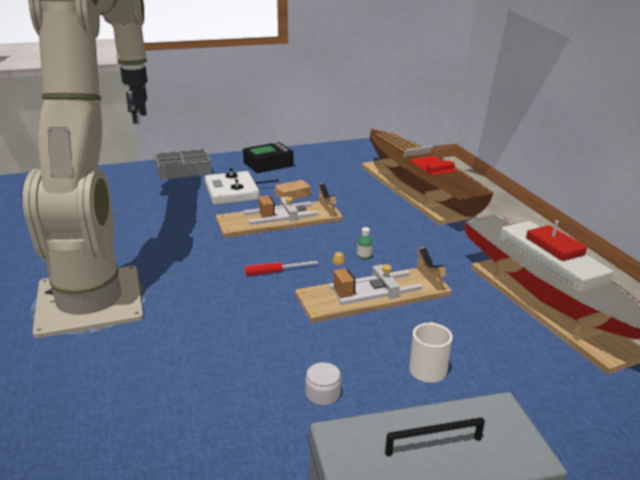

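The two stands show in both views: the left one at about (388,203) and the right one at about (294,322) in the scene picture. Next I'll enlarge both and measure the planks and blocks by colour.

```bash
cat > h.py <<'E'
import numpy as np,cv2
from scipy.spatial.transform import Rotation as R
from workcell import *
def ray(ci,u,v):
    d=R.from_quat(ci['rotation']).apply([(u-ci['cx'])/ci['fx'],(v-ci['cy'])/ci['fy'],1]);return np.array(ci['origin']),d
def onz(ci,u,v,z):
    o,d=ray(ci,u,v);return o+d*(z-o[2])/d[2]
def proj(ci,p):
    q=R.from_quat(ci['rotation']).inv().apply(np.asarray(p)-ci['origin']);return ci['fx']*q[...,0]/q[...,2]+ci['cx'],ci['fy']*q[...,1]/q[...,2]+ci['cy']
E
python3 - <<'E'
from h import *
im=cv2.imread('pics/scene0.png');ci=camera_info('scene')
hsv=cv2.cvtColor(im,cv2.COLOR_BGR2HSV)
m=cv2.inRange(hsv,(8,60,90),(25,255,255))
for n,(x0,y0,x1,y1) in dict(left=(315,160,465,250),right=(205,255,385,395)).items():
    sub=np.zeros_like(m);sub[y0:y1,x0:x1]=m[y0:y1,x0:x1]
    sub=cv2.morphologyEx(sub,cv2.MORPH_OPEN,np.ones((2,2)))
    cs=max(cv2.findContours(sub,0,1)[0],key=cv2.contourArea)
    # rectify top-plane (z=.018) points
    P=np.array([onz(ci,*p[0],.018)[:2] for p in cs],np.float32)
    r=cv2.minAreaRect(P);print(n,cv2.contourArea(cs),r);
    print(cv2.boxPoints(r).round(3).tolist())
a=cv2.resize(im[160:250,315:465],(600,360),interpolation=2);b=cv2.resize(im[255:395,205:385],None,fx=3.33,fy=3.33,interpolation=2)[:240*2,:600]
b=cv2.resize(b,(600,a.shape[0]*1)) if 0 else b
cv2.imwrite('pics/c1.png',cv2.resize(np.vstack([a,b[:, :b.shape[1]] if b.shape[1]==600 else cv2.resize(b,(600,467))]),(430,592)) if 0 else np.hstack([cv2.resize(a,(400,240)),cv2.resize(im[255:395,205:385],(400,311))[:240]]))
E
```

```text
left 2556.5 ((0.5489107370376587, 0.2814146876335144), (0.3628576397895813, 0.16674354672431946), 0.3750424385070801)
[[0.367000013589859, 0.36399999260902405], [0.36800000071525574, 0.19699999690055847], [0.7310000061988831, 0.19900000095367432], [0.7300000190734863, 0.3659999966621399]]
right 4936.5 ((0.6590477228164673, -0.17519928514957428), (0.3607771396636963, 0.14673154056072235), 0.775314450263977)
[[0.4779999852180481, -0.10400000214576721], [0.47999998927116394, -0.25099998712539673], [0.8399999737739563, -0.2460000067949295], [0.8379999995231628, -0.0989999994635582]]
```

View pics/c1.png

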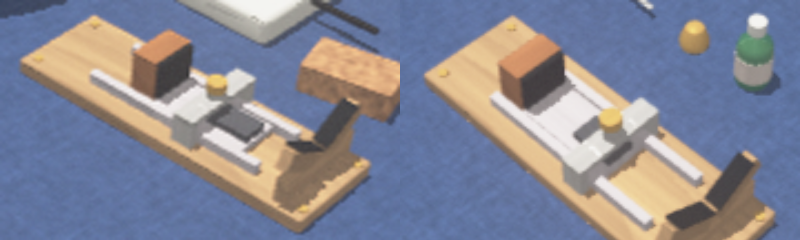

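The right stand's block stands far back from its bridge, with no slide plate showing beyond it, so that one is stand_a. On the left stand the plate sticks out past the bridge, so it is latched. Next I'll measure the right stand's axis and block.

```bash
python3 - <<'E'
from h import *
ci=camera_info('scene')
for n,u,v,z in[('bl',217,289.5,.018),('br',257,262.8,.018),('fr',372,350.5,.018),('pin',299.7,307,.075),('blkBL',266.6,271.5,.075),('blkBR',250,285.6,.075),('blkFL',278.6,276,.075),('blkFR',262,290,.075)]:
    print(n,onz(ci,u,v,z).round(4))
im=cv2.imread('pics/scene0.png');hsv=cv2.cvtColor(im,cv2.COLOR_BGR2HSV)
s=cv2.imread('pics/side0.png');cs=camera_info('side');hs=cv2.cvtColor(s,cv2.COLOR_BGR2HSV)
for nm,h,box,c in(('scene',hsv,(235,262,330,330),ci),('side',hs,(325,255,410,300),cs)):
    x0,y0,x1,y1=box
    for w,lo,hi in(('pin',(17,130,120),(28,255,255)),('blk',(3,90,60),(14,255,200))):
        m=cv2.inRange(h[y0:y1,x0:x1],lo,hi);n,l,st,ce=cv2.connectedComponentsWithStats(m)
        for i in range(1,n):
            if st[i,4]>15:print(nm,w,st[i],(ce[i]+[x0,y0]).round(1),onz(c,*(ce[i]+[x0,y0]),.072).round(4))
# plank: long edges via top view mask lines
big=cv2.resize(im[255:325,210:330],(800,467),interpolation=2);cv2.imwrite('pics/c2.png',big)
sb=cv2.resize(s[250:320,290:460],(800,329),interpolation=2);cv2.imwrite('pics/c3.png',np.vstack([cv2.resize(big,(450,263)),cv2.resize(sb,(450,185))]) if 0 else sb)
E
```

```text
bl [ 0.4808 -0.2447  0.018 ]
br [ 0.4793 -0.1275  0.018 ]
fr [ 0.829  -0.1247  0.018 ]
pin [ 0.6818 -0.1815  0.075 ]
blkBL [ 0.5605 -0.1637  0.075 ]
blkBR [ 0.5669 -0.2151  0.075 ]
blkFL [ 0.5885 -0.1543  0.075 ]
blkFR [ 0.5939 -0.2053  0.075 ]
scene blk [ 14  14  28  27 141] [256.6 290.8] [ 0.5855 -0.2132  0.072 ]
side pin [ 9  0 10  9 76] [338.2 259. ] [ 0.5874 -0.1083  0.072 ]
side pin [58 11  7  6 36] [386.1 268.4] [ 0.6816 -0.1835  0.072 ]
side blk [  9  14  20  28 336] [343.6 285.2] [ 0.5589 -0.2223  0.072 ]
```

View pics/c2.png

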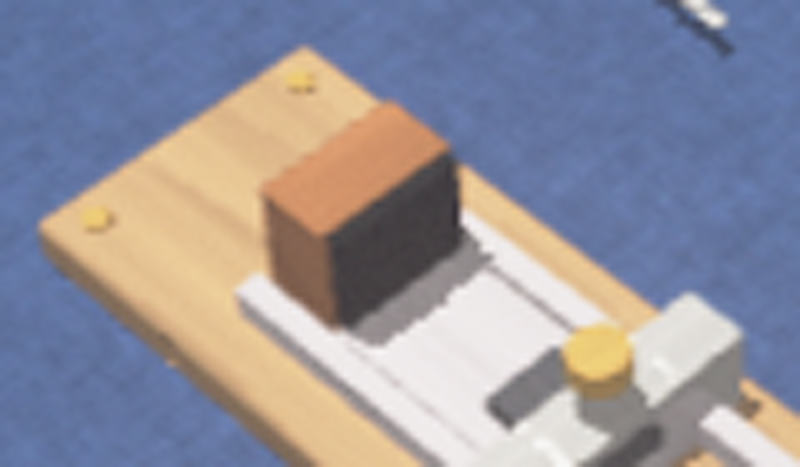

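stand_a has a yaw of about 1°, with the block's back face near x=0.562, y=-0.185. The plan is to shut the jaws, align them and come down behind the block. First move: turn so that tool x points to world -x.

Emit:
move_arm(
  moves=[
    [[0, 0, 0], [0, 0, -9.2], 0],
    [[0, 0, 0], [0, 0, -9.2], 0],
    [[-1, -0.5, 0], [0, 0, 0], 0],
    [[-1, -1, 0], [0, 0, 0], 0],
    [[-1, -1, 0], [0, 0, 0], 0],
  ],
  squeeze=30,
)

```text
clock: 0.72
position: [0.2653, 0.5335, 0.2307]
ee_rot: [-0.007, 1.0, -0.0, -0.0]
ft_force: [0.1, 0.5, 0.8]
grip_width: -0.001
```

Emit:
move_arm(
  moves=[
    [[-1, -1, 0], [0, 0, 0], 0],
    [[-1, -1, 0], [0, 0, 0], 0],
    [[-1, -1, 0], [0, 0, 0], 0],
    [[-1, -1, 0], [0, 0, 0], 0],
    [[-1, -1, 0], [0, 0, 0], 0],
  ],
)

```text
clock: 1.35
position: [0.392, 0.4102, 0.231]
ee_rot: [-0.007, 1.0, -0.0, -0.0]
ft_force: [-0.3, 1.0, 0.2]
grip_width: -0.003
```

Emit:
move_arm(
  moves=[
    [[-1, -1, 0], [0, 0, 0], 0],
    [[-1, -1, 0], [0, 0, 0], 0],
    [[-1, -1, 0], [0, 0, 0], 0],
    [[-1, -1, 0], [0, 0, 0], 0],
    [[0, -1, 0], [0, 0, 0], 0],
  ],
)

```text
clock: 1.98
position: [0.4942, 0.2859, 0.2306]
ee_rot: [-0.006, 1.0, -0.001, -0.0]
ft_force: [-0.5, -0.1, -0.7]
grip_width: -0.003
```

Emit:
move_arm(
  moves=[
    [[0, -1, 0], [0, 0, 0], 0],
    [[0, -1, 0], [0, 0, 0], 0],
    [[0, -1, 0], [0, 0, 0], 0],
    [[0, -1, 0], [0, 0, 0], 0],
    [[0, -1, 0], [0, 0, 0], 0],
  ],
)

```text
clock: 2.6
position: [0.4941, 0.1618, 0.2314]
ee_rot: [-0.008, 1.0, 0.0, -0.0]
ft_force: [0.4, 0.3, 0.3]
grip_width: 0.001
```

Emit:
move_arm(
  moves=[
    [[0, -1, 0], [0, 0, 0], 0],
    [[0, -1, 0], [0, 0, 0], 0],
    [[0, -1, 0], [0, 0, 0], 0],
    [[0, -1, 0], [0, 0, 0], 0],
    [[0, -1, 0], [0, 0, 0], 0],
  ],
)

```text
clock: 3.22
position: [0.4958, 0.037, 0.2313]
ee_rot: [-0.008, 1.0, 0.0, 0.0]
ft_force: [-0.3, 0.4, -0.3]
grip_width: 0.0
```

Emit:
move_arm(
  moves=[
    [[0, -1, 0], [0, 0, 0], 0],
    [[0, -1, 0], [0, 0, 0], 0],
    [[0, -1, 0], [0, 0, 0], 0],
    [[0, -1, 0], [0, 0, 0], 0],
    [[0, -1, 0], [0, 0, 0], 0],
  ],
)

```text
clock: 3.85
position: [0.4977, -0.0878, 0.2313]
ee_rot: [-0.008, 1.0, 0.001, 0.0]
ft_force: [1.1, 0.3, -0.7]
grip_width: 0.001
```

Emit:
move_arm(
  moves=[
    [[0, -1, 0], [0, 0, 0], 0],
    [[0, -1, 0], [0, 0, 0], 0],
    [[0, -1, 0], [0, 0, 0], 0],
    [[0, -0.9, 0], [0, 0, 0], 0],
    [[0, 0, 0], [0, 0, 0], 0],
  ],
)

```text
clock: 4.47
position: [0.4989, -0.186, 0.2313]
ee_rot: [-0.006, 1.0, 0.0, -0.0]
ft_force: [-0.7, -0.3, -0.1]
grip_width: -0.002
```

```bash
python3 - <<'E'
from h import *
o=get_obs();print(o['clock'],o['position'],o['joint_pos'].round(2))
ci=camera_info('wrist');print(ci['origin'].round(3),R.from_quat(ci['rotation']).as_matrix()[:,2].round(2))
cv2.imwrite('pics/w1.png',camera('wrist')[:,:,::-1])
np.save('w1.npy',np.r_[ci['origin'],ci['rotation'],ci['fx'],ci['fy'],ci['cx'],ci['cy']])
for n,p in dict(blk=[.562,-.185,.05]).items():print(proj(ci,p))
E
```

```text
4.475 [ 0.49893429 -0.1860431   0.23125155] [-0.22  0.13  0.54  1.73 -0.07  1.3   1.92]
[ 0.416 -0.186  0.374] [ 0.33  0.   -0.95]
(np.float64(312.4850244269449), np.float64(277.7486608276244))
```

View pics/w1.png

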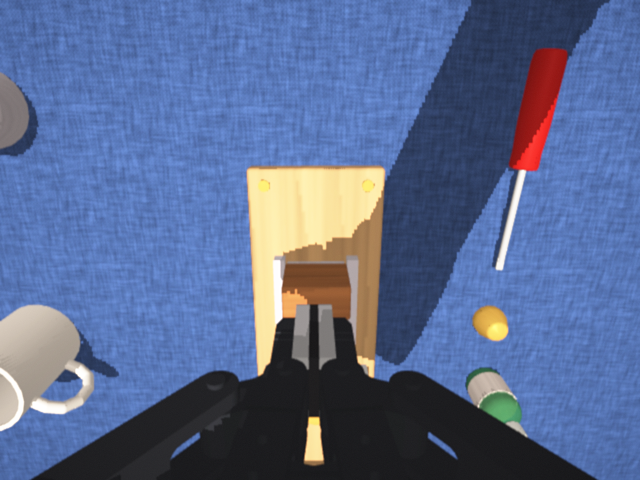

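The wrist view shows the block centred at column 316, under the shut fingertips at 314. The plank's midline is parallel to the image, so yaw and y agree. I'll check the x position before going down.

```bash
python3 - <<'E'
from h import *
ci=camera_info('wrist')
for n,u,v,z in[('L',248,168,.018),('R',384,168,.018),('bot',316,263,.023),('top',316,291,.075),('topL',282,291,.075),('topR',352,291,.075),('e1',257,365,.018),('e2',375,365,.018)]:print(n,onz(ci,u,v,z).round(4))
E
```

```text
L [ 0.4749 -0.2398  0.018 ]
R [ 0.4733 -0.1234  0.018 ]
bot [ 0.5598 -0.1803  0.023 ]
top [ 0.5625 -0.1806  0.075 ]
topL [ 0.5629 -0.2077  0.075 ]
topR [ 0.5622 -0.152   0.075 ]
e1 [ 0.674  -0.2383  0.018 ]
e2 [ 0.6725 -0.1188  0.018 ]
```

Face at x≈0.560, y≈-0.181, and its width measures 56 mm as it should. Descending behind it.

Emit:
move_arm(
  moves=[
    [[0, 0.2, 1], [0, 0, 0], 0],
    [[0, 0, 1], [0, 0, 0], 0],
    [[0, 0, 1], [0, 0, 0], 0],
    [[0, 0, 1], [0, 0, 0], 0],
    [[0, 0, 1], [0, 0, 0], 0],
  ],
)

```text
clock: 5.15
position: [0.4998, -0.178, 0.1055]
ee_rot: [-0.008, 1.0, 0.001, 0.0]
ft_force: [0.6, -0.1, -0.0]
grip_width: -0.004
```

Emit:
move_arm(
  moves=[
    [[0, 0, 1], [0, 0, 0], 0],
    [[0, 0, 1], [0, 0, 0], 0],
    [[0, 0, 0.5], [0, 0, 0], 0],
    [[0, 0, 0], [0, 0, 0], 0],
    [[-0.8, 0, 0], [0, 0, 0], 0],
  ],
)

```text
clock: 5.78
position: [0.5198, -0.1795, 0.0448]
ee_rot: [-0.007, 1.0, 0.0, 0.0]
ft_force: [0.8, -0.4, 0.4]
grip_width: 0.002
```

Emit:
move_arm(
  moves=[
    [[-0.6, 0, 0], [0, 0, 0], 0],
    [[-0.4, 0, 0], [0, 0, 0], 0],
    [[-0.4, 0, 0], [0, 0, 0], 0],
    [[-0.4, 0, 0], [0, 0, 0], 0],
    [[0, 0, 0], [0, 0, 0], 0],
  ],
)

```text
clock: 6.4
position: [0.5646, -0.1789, 0.0436]
ee_rot: [-0.007, 1.0, 0.0, -0.001]
ft_force: [-4.0, 1.2, 1.6]
grip_width: -0.001
```

The fingertips are on the block at about 4 N, which fits the spring. Pushing on.

Emit:
move_arm(
  moves=[
    [[-0.4, 0, 0], [0, 0, 0], 0],
    [[-0.4, 0, 0], [0, 0, 0], 0],
    [[-0.4, 0, 0], [0, 0, 0], 0],
    [[-0.4, 0, 0], [0, 0, 0], 0],
    [[0, 0, 0], [0, 0, 0], 0],
  ],
)

```text
clock: 7.02
position: [0.6036, -0.1785, 0.0434]
ee_rot: [-0.007, 1.0, 0.0, -0.002]
ft_force: [-8.9, 0.6, 5.8]
grip_width: 0.006
```

Emit:
move_arm(
  moves=[
    [[-0.2, 0, 0], [0, 0, 0], 0],
    [[0, 0, 0], [0, 0, 0], 0],
    [[-0.1, 0, 0], [0, 0, 0], 0],
    [[0, 0, 0], [0, 0, 0], 0],
  ],
)

```text
clock: 7.52
position: [0.6105, -0.1784, 0.0435]
ee_rot: [-0.007, 1.0, 0.0, -0.002]
ft_force: [-9.8, 2.4, 4.9]
grip_width: 0.005
```

Emit:
move_arm(
  moves=[
    [[-0.1, 0, 0], [0, 0, 0], 0],
    [[0, 0, 0], [0, 0, 0], 0],
  ],
)

```text
clock: 7.78
position: [0.6115, -0.1784, 0.0434]
ee_rot: [-0.007, 1.0, 0.001, -0.003]
ft_force: [-17.2, 2.9, 10.9]
grip_width: 0.001
```

Emit:
move_arm(
  moves=[
    [[-0.1, 0, 0], [0, 0, 0], 0],
    [[0, 0, 0], [0, 0, 0], 0],
  ],
)

```text
clock: 8.02
position: [0.6116, -0.1784, 0.0433]
ee_rot: [-0.006, 1.0, 0.001, -0.006]
ft_force: [-30.0, 4.2, 21.4]
grip_width: 0.001
```

The force rose from 10 to 30 N while x stood still at 0.6116, so the block is at the hard stop. Letting go and drawing clear.

Emit:
move_arm(
  moves=[
    [[0.6, 0, 0], [0, 0, 0], 0],
    [[0.8, 0, 0], [0, 0, 0], 0],
    [[1, 0, 0], [0, 0, 0], 0],
    [[1, 0, 0], [0, 0, 0], 0],
    [[1, 0, 0], [0, 0, 0], 0],
  ],
)

```text
clock: 8.65
position: [0.5069, -0.1797, 0.044]
ee_rot: [-0.007, 1.0, -0.0, 0.0]
ft_force: [-0.0, 0.3, -0.7]
grip_width: -0.003
```

Emit:
move_arm(
  moves=[
    [[0, 0, 0], [0, 0, 0], 0],
    [[0, 0, -1], [0, 0, 0], 0],
    [[0, 0, -1], [0, 0, 0], 0],
    [[0, 0, -1], [0, 0, 0], 0],
    [[0, 0, -1], [0, 0, 0], 0],
  ],
)

```text
clock: 9.28
position: [0.5084, -0.1795, 0.145]
ee_rot: [-0.007, 1.0, -0.0, 0.001]
ft_force: [-0.0, -0.6, -0.2]
grip_width: -0.003
```

Emit:
move_arm(
  moves=[
    [[1, 0, -1], [0, 0, 0], 0],
    [[1, 0, -1], [0, 0, 0], 0],
    [[1, 0, -1], [0, 0, 0], 0],
    [[0, 0, 0], [0, 0, 0], 0],
    [[0, 0, 0], [0, 0, 0], 0],
  ],
)

```text
clock: 9.9
position: [0.4332, -0.1804, 0.2186]
ee_rot: [-0.007, 1.0, 0.0, 0.0]
ft_force: [-0.7, -0.5, -0.4]
grip_width: -0.002
```

```bash
python3 - <<'E'
from h import *
o=get_obs();print(o['clock'],o['position'],o['ft_force'])
im=camera('scene')[:,:,::-1];cv2.imwrite('pics/s2f.png',im)
cv2.imwrite('pics/s2.png',np.hstack([cv2.resize(im[160:250,315:465],(400,240)),cv2.resize(im[255:395,205:385],(400,311))[:240]]))
s=camera('side')[:,:,::-1];cv2.imwrite('pics/side2f.png',s)
E
```

```text
9.9 [ 0.43322636 -0.18041557  0.21864907] [-0.74947039 -0.48137455 -0.41777015]
```

View pics/s2.png

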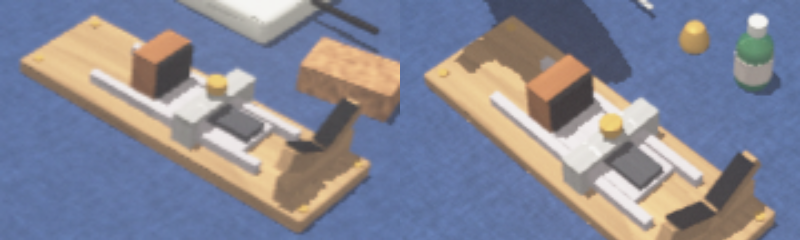

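The right block now sits like the left one, with the slide plate showing beyond the bridge at about (638,165) in the crop, and the left stand hasn't changed. I'll measure the travel as a number, then hand in.

```bash
python3 - <<'E'
from h import *
ci=camera_info('scene')
a=cv2.imread('pics/scene0.png');b=cv2.imread('pics/s2f.png')
a0=onz(ci,249.3,283.5,.075)
t=cv2.cvtColor(a,6)[266:294,245:282];r=cv2.matchTemplate(cv2.cvtColor(b,6)[255:325,235:320],t,cv2.TM_CCOEFF_NORMED)
_,v,_,p=cv2.minMaxLoc(r);d=(p[0]+235-245,p[1]+255-266)
print('shift px',d,v,'travel',(onz(ci,249.3+d[0],283.5+d[1],.075)-a0).round(4))
print('left stand diff',np.abs(a[160:250,315:465].astype(int)-b[160:250,315:465]).max())
hand_in()
E
```

```text
shift px (13, 11) 0.770887553691864 travel [ 0.0424 -0.0006  0.    ]
left stand diff 72
the job is handed in; nothing more can be done
```

I set stand_a, the right-hand stand, and handed the job in; no verdict is reported. I pushed the back of its block with shut fingertips to the hard stop. There the force rose from 10 to 30 N while the tip stood still at x = 0.6116. I then backed straight off and lifted clear, at about 10 s on the clock.

**Last checks:**
- **Block travel:** the picture shows it about 42 mm forward of its start. That agrees with the 40 mm middle position within the roughly 2–3 mm a pixel covers; the template match was only moderate (0.77). The block and slide plate look the same as on the set stand.
- **Touch:** the force on the tool after drawing clear was under 1 N, which is noise level.
- **Pin:** I only saw it in the picture and did not measure its height.
- **Other stand:** it looked unchanged by eye. A raw pixel comparison of its crop did not come out clean (largest difference 72 of 255). I took that to be shadow or edge changes and did not look into it.
- **Bystanders:** the ones in the crops looked unmoved. I did not measure the others, but the wrist force showed no contact away from the push.

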